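Put the stamping things away

TASK

Somebody has piled the stamping things in one stack: take it apart and put each thing away in the tray of its size - the cork block in the tray with green felt, the ink pad in the blue one, the stamp in the red one and the eraser in the yellow one. Everything should lie flat on the felt, right way up, in the middle of its tray and square with it (either way round), and the roll of masking tape and the red spool that stand about must stay where they are.

Things in the scene. Friction and masses are not known exactly. Their poses are not given: they have to be found in the camera images.
- cork_block: Cork sanding block, plain light brown box with rounded edges, 66 x 110 x 30 mm (x, y, z), about 0.12 kg; at the start it lies on the table as the bottom of the stack, on the brown right-hand table. Origin in the middle of its underside, z up.
- ink_pad: Closed stamp pad, flat dark purple box with a pale panel on its lid, 61 x 84 x 21 mm (x, y, z), about 0.05 kg; its lid does not open. At the start it lies crosswise on the cork block. Origin in the middle of its underside (the sides are at x = -31 and +28 mm), z up.
- stamp: Wooden hand stamp: a block 34 x 50 mm (x, y) and 24 mm high with an upright round handle of 25 mm diameter on its middle, from 24 to 57 mm above the origin; about 0.05 kg. At the start it stands on the lid of the ink pad, beside the eraser. Origin in the middle of its underside, z up along the handle.
- eraser: Pinkish red rubber eraser, 20 x 40 x 13 mm (x, y, z), about 0.016 kg; at the start it lies on the lid of the ink pad, about 42 mm from the stamp, centre to centre, long sides parallel. Origin in the middle of its underside, z up.
- tray_green: Shallow fixed tray of light wood, green felt floor, inside 86 x 130 mm (short side along its x, long side along its y), rim wall 6 mm thick. Origin at the middle of its underside, at z = 0, level with the brown right-hand table (the grey left-hand desk is 4 mm higher); felt 8 mm above the origin, rim 12 mm above it. For the cork block: 10 mm of play on every side.
- tray_blue: Shallow fixed tray of light wood, blue felt floor, inside 81 x 104 mm (short side along its x, long side along its y), rim wall 6 mm thick. Origin at the middle of its underside, at z = 0, level with the brown right-hand table (the grey left-hand desk is 4 mm higher); felt 8 mm above the origin, rim 12 mm above it. For the ink pad: 10 mm of play on every side.
- tray_red: Shallow fixed tray of light wood, red felt floor, inside 54 x 70 mm (short side along its x, long side along its y), rim wall 6 mm thick. Origin at the middle of its underside, at z = 0, level with the brown right-hand table (the grey left-hand desk is 4 mm higher); felt 8 mm above the origin, rim 12 mm above it. For the stamp: 10 mm of play on every side.
- tray_yellow: Shallow fixed tray of light wood, yellow felt floor, inside 40 x 60 mm (short side along its x, long side along its y), rim wall 6 mm thick. Origin at the middle of its underside, at z = 0, level with the brown right-hand table (the grey left-hand desk is 4 mm higher); felt 8 mm above the origin, rim 12 mm above it. For the eraser: 10 mm of play on every side.
- tape_masking: Roll of cream masking tape lying flat and loose on the near part of the brown right-hand table (not the rolls on the grey desk at the left), 104 mm in diameter, 25 mm high; to be left where it is. Origin in the middle of its underside, z up.
- spool_red: Spool of red thread standing loose on the table, 28 mm in diameter and 38 mm high; to be left where it is. Origin on its underside, 8 mm from the spool's axis (the axis is at x = +8 mm); z up.
Mind the look-alikes: they are no part of the job. Of the things shaped like the cork_block, the cork one is meant.

How it is judged:
By the outcome, as a careful person would: the job done as asked, in the order asked, and still so for the second after the job is handed in, with the robot touching nothing.
It also fails if it takes over 115 s, if anything falls off the work surface, if the arm or the gripper's body presses on something with over 40 N, if the wrist force passes 120 N, or if a joint passes its speed limit or range.

ROBOT

A 7-joint arm with a two-finger parallel gripper is mounted at the origin on a cart in front of the work surface, level with it; the furniture and walls round the work are solid. World frame = base frame: x ahead of the robot, y to its left, z up, the work surface at z = 0. Lengths are in mm, angles in rad, forces in N, time in s.
With the tool pointing down it reaches from about 425 to 825 mm from the base axis. Payload 3.6 kg.
Tool frame: the origin (TCP) lies midway between the tips of the shut fingers; the grasp point (between the pads) lies behind it (bot.tcp_to_grasp is the z of the grasp point in the tool frame, in mm); z points along the fingers, y is the line along which they close (so a half turn about z gives the same grasp; the last joint's range is limited). The gripper opens to 93 mm and grips with 3 to 60 N. Pads are 15 mm wide; open, the fingers measure 128 mm over their backs; the gripper's body (75 mm by 188 mm) begins 65 mm behind the grasp point.
Start: joints at [-1.159, 0.615, -0.013, 1.423, 0.008, 1.103, -0.04], TCP at [276.118, 588.405, 218.64] pointing down, gripper open.
Joint ranges: [-3.12, 3.12], [-0.3, 2.06], [-1.34, 1.32], [0.26, 2.42], [-1.36, 4.5], [0.01, 1.98], [-2.84, 2.84]. Speed limits (rad/s): [2.79, 2.79, 3.14, 3.14, 3.14, 3.14, 3.14].

INTERFACE

Orientations are given as a unit quaternion [w, x, y, z].
In Python, from workcell import bot, capture, ticket, models gives the robot as it stands. The module is installed in compiled form; this text tells all that it offers.
- The arm moves only by the shell command python3 -m crank 'ROWS'. ROWS is JSON, a list of rows, each an object of numbers: "x", "y", "z": the shift along the world's x, y, z normalised to -1 to 1, where 1 is 20 mm; "rx", "ry", "rz": the turn, a rotation vector about the world's x, y, z normalised to -1 to 1, where 1 is 180 degrees; "gripper": the closure, from -1 (fully open) to 1 (shut). A call has 1 to 12 rows; each row shifts and turns the commanded pose from where the row before left it; what a row does not reach is not made up. A row lasts 1/8 s, in which the tool goes at most 62.5 mm and 10.7 degrees, less where a joint would pass 70% of its speed; a pose out of reach is approached as far as the arm can. A call with a number of a shift or a turn outside -1 to 1 is refused whole. A call with a gripper value outside its range is refused whole. The fingers move at their own pace and stop on an object; the grip force is fixed at half the most. Time passes only in rows, so rows that do not move let the fingers close. It gives the time, the measured TCP pose, the force, the opening and the grip force at its end, in the units of the state.
- bot.get_obs(): the state, without advancing time (a new reading comes with each control period).
- capture(name): name is "scene" or "side" or "wrist"; returns a dict with "pixels" (384x512x3 uint8, red, green, blue), "depth" (384x512 float32, mm along the optical axis (not along the pixel's ray), 0 where there is no reading), "fx", "fy", "cx", "cy" (pixels), "rvec" (rotation vector, rad) and "tvec" (3), from world to camera coordinates, as OpenCV has them. Camera axes: x right, y down, z forward; pixel columns grow to the right and rows downward; lengths in mm; the calibration is good to about 2 mm. A picture is of the moment at which its call begins.
- ticket.job_done(): hands the job in; it is judged then, once.
Trained networks look in the newest picture that a camera, given by its name, has taken for a name from the list of things; names that differ only in an ending like _2 or _b are one class to them, and where a whole thing is asked for, a point or a joint stands for the part that bears it (a point fixed in the world has none). Each returns a list of dicts, best first, with "confidence" (0 to 1); they miss things now and then, are a little off and sometimes report something else, mostly with a low value. They report only what shows in the picture. A call takes as long as a camera call. They do not tell look-alikes from the thing itself.
- models.regions_of(name, camera): "mask" (384x512 bool, what is visible of it) and "box" ([left, top, right, bottom] in pixels, round what is visible of it).
- models.place_of(name, camera): "point" ([column, row] in pixels: a listed point, or the origin of a listed thing).
The state is a dict: "t": time; "q": joint angles; "joint_velocities": joint speeds; "effort": joint torques, N m; "tcp_pos": TCP position; "ee_rot": TCP orientation; "wrist_force": force on the tool from outside, world axes, zero at the start; "torque": the same for the moment, N m; "finger_gap": finger opening in mm; "gripper_force": force on a finger pad.
Only numpy, scipy, OpenCV 4.12 (cv2) and the standard library are available. Lean on these libraries where they do the work, as an engineer would, in place of code of your own. Each camera call takes 0.05 s, during which the arm holds its last target. There are 200 camera calls.

## Working session

There is one attempt and no reset: what is moved stays moved. The work goes in short steps, Python scripts to look and compute and a shell command to move; the robot and the scene stay as the last step left them, time stands still between calls to the robot, and variables do not carry over. Pictures are saved under pics/ and viewed, at most 14 in all, crops included, and the job is handed in when it is done.

```bash
mkdir -p pics; cat > h.py <<'E'
import numpy as np, cv2
from workcell import bot, capture, ticket, models
def snap(cam,fn=None):
    c=capture(cam)
    if fn: cv2.imwrite('pics/'+fn,c['pixels'][:,:,::-1])
    return c
def cloud(c):
    R=cv2.Rodrigues(np.array(c['rvec'],float))[0];t=np.array(c['tvec'],float).ravel()
    v,u=np.indices(c['depth'].shape);d=c['depth']
    P=np.stack([(u-c['cx'])/c['fx']*d,(v-c['cy'])/c['fy']*d,d],-1)
    W=(P-t)@R
    W[d<=0]=np.nan
    return W
def rect(W,m,zlo,zhi):
    p=W[m];p=p[np.isfinite(p[:,0])];p=p[(p[:,2]>zlo)&(p[:,2]<zhi)]
    if len(p)<8:return None
    r=cv2.minAreaRect(p[:,:2].astype(np.float32))
    return len(p),np.round(r[0],1),np.round(r[1],1),round(r[2],1),np.round(np.percentile(p[:,2],[5,50,95]),1)
E
python3 - <<'E'
from h import *
for cam in ['scene','side','wrist']:
    c=snap(cam,cam+'0.png');W=cloud(c)
    for n in ['cork_block','ink_pad','stamp','eraser','tray_green','tray_blue','tray_red','tray_yellow','tape_masking','spool_red']:
        for r in models.regions_of(n,cam)[:3]:
            print(cam,n,round(r['confidence'],2),np.round(r['box']),rect(W,r['mask'],-5,120))
o=bot.get_obs();print(o['t'],o['tcp_pos'],o['ee_rot'],bot.tcp_to_grasp,o['finger_gap'])
E
```

```text
scene cork_block 0.72 [241. 187. 276. 209.] (571, array([366.3, -84.9]), array([130.8, 136.8]), 7.4, array([ 5.5, 28.8, 33.5]))
scene cork_block 0.68 [134. 189. 163. 211.] (272, array([ 564.1, -401.6]), array([132.6,  78.2]), 14.7, array([ 6.8, 20.4, 32.5]))
scene ink_pad 0.54 [127. 185. 161. 197.] (190, array([ 568.1, -396. ]), array([51.7, 94.8]), 41.5, array([35.7, 47.7, 54.1]))
scene stamp 0.5 [128. 165. 148. 192.] (217, array([ 497.3, -478.7]), array([204.2,  54.4]), 39.1, array([ 54.4,  74.5, 106.3]))
scene eraser 0.49 [317. 233. 345. 254.] (439, array([542.1, 240.8]), array([103.9,  66.4]), 7.0, array([ 5.5,  9.7, 14.4]))
scene eraser 0.43 [146. 186. 157. 195.] (57, array([ 551.8, -386.7]), array([41.3, 23.4]), 4.6, array([54.2, 62.9, 65.9]))
scene eraser 0.43 [131. 186. 161. 210.] (289, array([ 546.7, -406. ]), array([114.4,  69. ]), 6.4, array([ 6.9, 21. , 32.6]))
scene tray_green 0.67 [367. 243. 409. 284.] (1226, array([571.3, 408.8]), array([151. ,  96.6]), 12.5, array([ 6.2,  9.4, 13.5]))
scene tray_red 0.58 [316. 235. 344. 254.] (409, array([549.4, 241.7]), array([89.3, 
[... 1650 characters left out ...]
[53.7, 76.7]), 77.3, array([ 0.5,  6.7, 10.7]))
side tray_yellow 0.29 [224. 238. 266. 272.] (999, array([ 359.2, -323.7]), array([100.4,  98.7]), 10.8, array([ 0.6, 16.1, 23.6]))
side tape_masking 0.9 [224. 239. 267. 271.] (1027, array([ 361.4, -321.7]), array([103.4, 104. ]), 73.3, array([ 0.2, 16.3, 23.6]))
side spool_red 0.71 [230. 221. 243. 238.] (182, array([ 382.3, -164.3]), array([88.4, 28.6]), 76.1, array([-0.5, 20.7, 36.7]))
wrist tray_green 0.63 [202. 328. 223. 340.] (162, array([504.9, 417.2]), array([16.4, 42. ]), 11.5, array([ 4.6,  9.5, 13.1]))
1.65 [276.13074012 588.41047166 218.63312814] [-2.62112676e-05  2.17633418e-01  9.76030581e-01 -1.94462135e-05] -18.8 92.99148243507332
```

View pics/scene0.png

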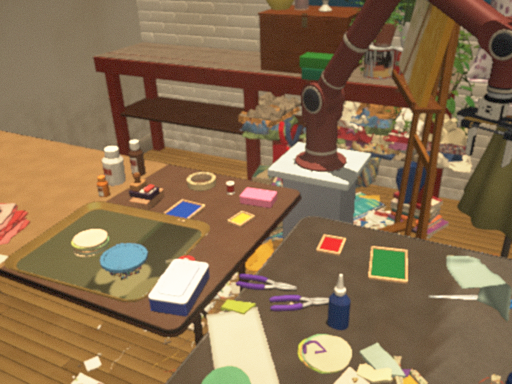

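View pics/side0.png

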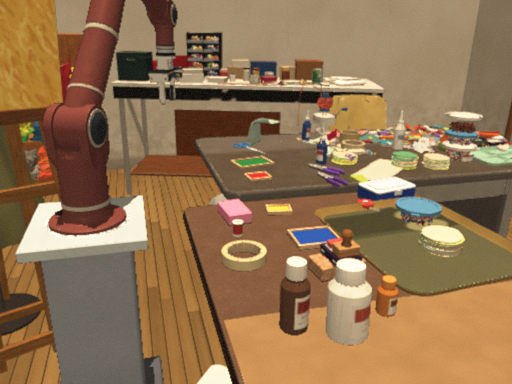

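The scene picture shows the stack at about (147,190), blue tray at (185,209), yellow at (241,218), red at (332,244) and green at (388,264). The pink look-alike block is at (258,197). In the side view the stack is at (340,250), with bottles beside it at (295,300) and (350,300).

```bash
python3 -m crank '[{"x":1,"y":-1},{"x":1,"y":-1},{"x":1,"y":-1},{"x":1,"y":-1},{"x":1,"y":-1},{"x":1,"y":-1},{"x":1,"y":-1},{"x":1,"y":-1},{"x":1,"y":-1},{"x":0,"y":-1},{"y":-1},{"y":-1}]'; python3 - <<'E'
from h import *
for cam in ['scene','side']:
    W=cloud(capture(cam)).reshape(-1,3);W=W[np.isfinite(W[:,0])]
    p=W[(W[:,0]>250)&(W[:,0]<900)&(abs(W[:,1])<700)&(W[:,2]>60)&(W[:,2]<200)]
    H={}
    for a in p: k=(int(a[0]//50)*50,int(a[1]//50)*50); H.setdefault(k,[]).append(a[2])
    print(cam,{k:(len(v),int(max(v))) for k,v in sorted(H.items()) if len(v)>8})
c=snap('wrist','w1.png');W=cloud(c)
for n in ['tray_green','tray_red']:
    for r in models.regions_of(n,'wrist')[:2]: print(n,r['confidence'],np.round(r['box']),rect(W,r['mask'],-5,20))
E
```

```text
scene {(350, -600): (167, 139), (350, -550): (11, 98), (400, -600): (113, 140), (450, -650): (109, 140), (450, -600): (259, 139), (500, -650): (59, 100), (500, -600): (17, 100), (500, -450): (42, 108), (500, -400): (19, 68), (550, -600): (51, 79), (550, -450): (142, 109), (550, -400): (20, 67), (600, 600): (60, 135), (600, 650): (13, 71), (650, 550): (346, 145), (650, 600): (318, 139), (650, 650): (377, 125), (700, 550): (133, 126), (700, 600): (259, 125), (700, 650): (40, 126), (800, -700): (52, 81), (800, 300): (25, 94), (800, 350): (229, 145), (850, -700): (121, 85), (850, -650): (18, 79), (850, 300): (28, 85), (850, 350): (206, 107)}
side {(350, -650): (343, 102), (350, -600): (797, 135), (400, -650): (591, 133), (400, -600): (82, 133), (450, -700): (246, 96), (450, -650): (1121, 135), (450, -600): (56, 133), (500, -650): (20, 98), (500, -500): (59, 74), (500, -450): (180, 107), (500, -400): (20, 63), (550, -600): (164, 75), (550, -500): (82, 96), (550, -450): (124, 107), (550, -400): (21, 63), (600, 600): (62, 126), (650, 550): (40, 140), (650, 600): (14, 132), (650, 650): (51, 106), (700, 550): (16, 121), (700, 600): (18, 121), (800, 300): (74, 129), (800, 350): (51, 139)}
tray_green 0.59 [205. 328. 223. 341.] (107, array([503.9, 419. ]), array([15. , 38.6]), 11.6, array([ 7.6, 11. , 13.1]))schema error: expected keys x, y, z, rx, ry, rz, gripper
```

View pics/w1.png

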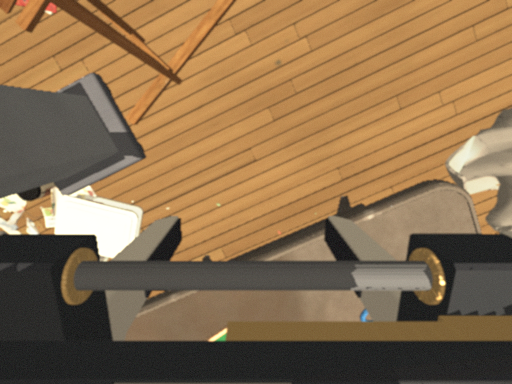

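The picture shows the floor mostly; the camera looks on the tool's +x (base-facing) side, green tray just at (220,335). All keys are needed in each row.

```bash
python3 -m crank '[{"x":1,"y":-1,"z":0.5,"rx":0,"ry":0,"rz":0,"gripper":-1},{"x":1,"y":-1,"z":0.5,"rx":0,"ry":0,"rz":0,"gripper":-1},{"x":1,"y":-1,"z":0.5,"rx":0,"ry":0,"rz":0,"gripper":-1},{"x":1,"y":-1,"z":0.5,"rx":0,"ry":0,"rz":0,"gripper":-1},{"x":1,"y":-1,"z":0.5,"rx":0,"ry":0,"rz":0,"gripper":-1},{"x":1,"y":-1,"z":0.5,"rx":0,"ry":0,"rz":0,"gripper":-1},{"x":1,"y":-1,"z":0.5,"rx":0,"ry":0,"rz":0,"gripper":-1},{"x":1,"y":-1,"z":0.5,"rx":0,"ry":0,"rz":0,"gripper":-1},{"x":1,"y":-1,"z":0.5,"rx":0,"ry":0,"rz":0,"gripper":-1},{"x":1,"y":-1,"z":0.5,"rx":0,"ry":0,"rz":0,"gripper":-1},{"x":1,"y":-1,"z":0,"rx":0,"ry":0,"rz":0,"gripper":-1},{"x":1,"y":-1,"z":0,"rx":0,"ry":0,"rz":0,"gripper":-1}]'; python3 - <<'E'
from h import *
c=snap('wrist','w2.png');W=cloud(c)
o=bot.get_obs();print(o['tcp_pos'],o['ee_rot'],o['q'])
R=cv2.Rodrigues(np.array(c['rvec'],float))[0];print('cam',-R.T@np.array(c['tvec'],float).ravel(),R.tolist(),c['fx'])
print(W[::95,::100])
for n in ['tray_green','tray_red']:
    for r in models.regions_of(n,'wrist')[:2]: print(n,r['confidence'],np.round(r['box']),rect(W,r['mask'],-5,20))
E
```

```text
t: 3.4
tcp_pos: [516.7, 347.8, 318.9]
ee_rot: [0.0, 0.218, 0.976, 0.0]
wrist_force: [-0.1, 0.4, 0.1]
finger_gap: 93.1
gripper_force: 0.0
[520.6028576  342.80537243 318.65078738] [ 0.00213616  0.22119686  0.97522557 -0.00157283] [-0.63723877  0.50130169  0.02947121  1.34451686 -0.00923106  1.29542965
  0.51582335]
cam [454.41343548 375.83314584 485.09855331] [[0.42329246709971413, 0.9059930868239254, 0.00011799954727186035], [0.8768816292611339, -0.40972393650683536, 0.25140585537668403], [0.2278203141973455, -0.10631473313044662, -0.9678817499872723]] 274.3350604639182
[[[ 1.27778461e+02  9.59097700e+01 -5.90739742e-01]
  [-3.11517856e+01  1.16441478e+02 -4.18475554e+02]
  [-3.75980073e+01  3.78546696e+02 -7.38088999e+02]
  [ 1.27398627e+02  7.32785029e+02 -7.39303547e+02]
  [ 2.92947977e+02  1.08681968e+03 -7.38911574e+02]
  [ 4.55981274e+02  7.94204733e+02  4.33507619e+00]]

 [[-7.96184205e+01 -5.44526154e+02 -7.28351789e+02]
  [ 1.23680232e+02 -1.25481998e+02 -6.40640258e+02]
  [ 2.73713025e+02  2.13912238e+02 -7.40166571e+02]
  [ 4.53859200e+02  4.62845508e+02  4.48170490e+00]
  
[... 588 characters left out ...]
e+02  3.69012690e+02  4.20446549e+02]
  [ 5.09131051e+02  3.92914967e+02  4.21754380e+02]
  [ 5.14732343e+02  4.13265299e+02  4.27052073e+02]]

 [[ 4.77404689e+02  3.12780372e+02  4.44278350e+02]
  [ 4.84740408e+02  3.30669849e+02  4.45076288e+02]
  [ 4.93365117e+02  3.46701323e+02  4.44195549e+02]
  [            nan             nan             nan]
  [            nan             nan             nan]
  [            nan             nan             nan]]]
tray_green 0.83 [248. 124. 341. 221.] (4532, array([574.1, 405.9]), array([147.8, 102.4]), 12.3, array([ 6.6,  8.4, 12.6]))
tray_red 0.61 [174. 176. 233. 231.] (1596, array([548.2, 237.1]), array([81.9, 68.4]), 6.6, array([ 7. ,  8.7, 13. ]))
```

View pics/w2.png

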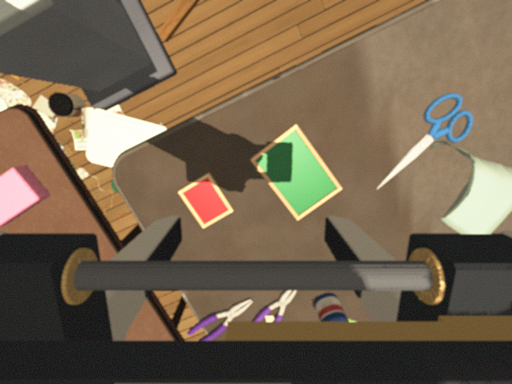

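The wrist view shows the green tray (297,172) and the red one (206,200) fully. Now over to the stack.

```bash
python3 -m crank '[{"x":0.3,"y":-1,"z":0,"rx":0,"ry":0,"rz":0,"gripper":-1},{"x":0.3,"y":-1,"z":0,"rx":0,"ry":0,"rz":0,"gripper":-1},{"x":0.3,"y":-1,"z":0,"rx":0,"ry":0,"rz":0,"gripper":-1},{"x":0.3,"y":-1,"z":0,"rx":0,"ry":0,"rz":0,"gripper":-1},{"x":0.3,"y":-1,"z":0,"rx":0,"ry":0,"rz":0,"gripper":-1},{"x":0.3,"y":-1,"z":0,"rx":0,"ry":0,"rz":0,"gripper":-1},{"x":0.3,"y":-1,"z":0,"rx":0,"ry":0,"rz":0,"gripper":-1},{"x":0.3,"y":-1,"z":0,"rx":0,"ry":0,"rz":0,"gripper":-1},{"x":0.3,"y":-1,"z":0,"rx":0,"ry":0,"rz":0,"gripper":-1},{"x":0.3,"y":-1,"z":0,"rx":0,"ry":0,"rz":0,"gripper":-1},{"x":0.3,"y":-1,"z":0,"rx":0,"ry":0,"rz":0,"gripper":-1},{"x":0.3,"y":-1,"z":0,"rx":0,"ry":0,"rz":0,"gripper":-1}]' | head -2
python3 -m crank '[{"x":0,"y":-1,"z":0,"rx":0,"ry":0,"rz":0,"gripper":-1},{"x":0,"y":-1,"z":0,"rx":0,"ry":0,"rz":0,"gripper":-1},{"x":0,"y":-1,"z":0,"rx":0,"ry":0,"rz":0,"gripper":-1},{"x":0,"y":-1,"z":0,"rx":0,"ry":0,"rz":0,"gripper":-1},{"x":0,"y":-1,"z":0,"rx":0,"ry":0,"rz":0,"gripper":-1},{"x":0,"y":-1,"z":0,"rx":0,"ry":0,"rz":0,"gripper":-1},{"x":0,"y":-1,"z":0,"rx":0,"ry":0,"rz":0,"gripper":-1},{"x":0,"y":-1,"z":0,"rx":0,"ry":0,"rz":0,"gripper":-1},{"x":0,"y":-1,"z":0,"rx":0,"ry":0,"rz":0,"gripper":-1},{"x":0,"y":-1,"z":0,"rx":0,"ry":0,"rz":0,"gripper":-1},{"x":0,"y":-1,"z":0,"rx":0,"ry":0,"rz":0,"gripper":-1},{"x":0,"y":-1,"z":0,"rx":0,"ry":0,"rz":0,"gripper":-1}]' | head -2
python3 -m crank '[{"x":0.3,"y":-1,"z":0,"rx":0,"ry":0,"rz":0,"gripper":-1},{"x":0.3,"y":-1,"z":0,"rx":0,"ry":0,"rz":0,"gripper":-1},{"x":0.3,"y":-1,"z":0,"rx":0,"ry":0,"rz":0,"gripper":-1},{"x":0.3,"y":-1,"z":0,"rx":0,"ry":0,"rz":0,"gripper":-1},{"x":0.3,"y":-1,"z":0,"rx":0,"ry":0,"rz":0,"gripper":-1},{"x":0.3,"y":-1,"z":0,"rx":0,"ry":0,"rz":0,"gripper":-1},{"x":0.3,"y":-1,"z":0,"rx":0,"ry":0,"rz":0,"gripper":-1},{"x":0.3,"y":-1,"z":0,"rx":0,"ry":0,"rz":0,"gripper":-1},{"x":0.3,"y":-1,"z":0,"rx":0,"ry":0,"rz":0,"gripper":-1},{"x":0,"y":-1,"z":0,"rx":0,"ry":0,"rz":0,"gripper":-1},{"x":0,"y":-1,"z":0,"rx":0,"ry":0,"rz":0,"gripper":-1},{"x":0,"y":0,"z":0,"rx":0,"ry":0,"rz":0,"gripper":-1}]'
python3 - <<'E'
from h import *
c=snap('wrist','w3.png');W=cloud(c)
o=bot.get_obs();print(o['q'])
for n,lo,hi in [('tray_blue',-5,20),('tray_yellow',-5,20),('eraser',55,80),('stamp',68,82),('stamp',100,120),('ink_pad',44,58),('cork_block',25,36),('cork_block',-5,50),('spool_red',20,60),('tape_masking',15,40)]:
    for r in models.regions_of(n,'wrist')[:2]: print(n,r['confidence'],np.round(r['box']),rect(W,r['mask'],lo,hi))
E
```

```text
t: 5.05
tcp_pos: [588.5, 107.1, 318.6]
t: 6.55
tcp_pos: [588.1, -132.9, 318.6]
t: 8.05
tcp_pos: [641.0, -354.4, 317.9]
ee_rot: [-0.001, 0.219, 0.976, -0.001]
wrist_force: [-0.2, -0.1, -0.9]
finger_gap: 93.0
gripper_force: 0.0
[ 0.41994251  0.71836787  0.12762052  0.94777113 -0.08425808  1.48051507
  1.65457531]
tray_blue 0.8 [243.  40. 319. 135.] (4231, array([ 555.8, -258.7]), array([ 97.9, 118.1]), 89.0, array([ 6.6,  8.3, 12.6]))
tray_yellow 0.77 [374.   0. 413.  42.] (1440, array([532. , -64.6]), array([60.6, 60.4]), 79.4, array([ 5.4,  8.6, 12.6]))
tray_yellow 0.41 [243.  42. 324. 134.] (4214, array([ 558.2, -259.1]), array([ 98.3, 116.7]), 88.9, array([ 6.7,  8.3, 12.7]))
eraser 0.9 [195. 106. 217. 137.] (354, array([ 551.9, -395.4]), array([39.4, 19.9]), 4.4, array([61.8, 63.8, 65.2]))
stamp 0.64 [158. 116. 199. 156.] (549, array([ 553.4, -437.7]), array([49.9, 34.2]), 3.3, array([72.3, 74.4, 76.3]))
stamp 0.64 [158. 116. 199. 156.] (242, array([ 553.3, -436.7]), array([22.4, 23. ]), 64.4, array([100.7, 106.3, 108.2]))
ink_pad 0.58 [181.  99. 223. 160.] (866, array([ 552.7, -416.8]), array([57.7, 84. ]), 4.5, array([49.5, 50.9, 52.3]))
cork_block 0.68 [164.  83. 231. 162.] (1173, array([ 546.6, -413.2]), array([109.4,  65.2]), 6.6, array([28.4, 30.1, 31.6]))
cork_block 0.68 [164.  83. 231. 162.] (1191, array([ 543.7, -413.5]), array([115.3,  65.2]), 6.6, array([28.3, 30. , 31.6]))
tape_masking 0.95 [171.   0. 226.  18.] (566, array([ 398.1, -334.7]), array([77.5, 20.6]), 66.4, array([16.8, 24. , 25.8]))
```

View pics/w3.png

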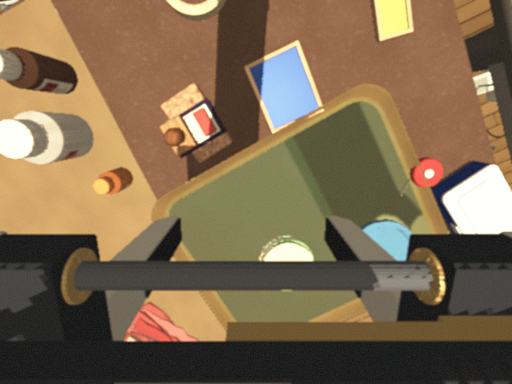

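The picture shows the stack at (195,125), eraser (206,121), stamp handle (174,137), the blue tray at (285,87) and the yellow at (394,18). All heights match the given sizes. Fingers go along x, first for the eraser's ends.

```bash
python3 -m crank '[{"x":-0.74,"y":-0.34,"z":-1,"rx":0,"ry":0,"rz":-0.056,"gripper":-1},{"x":-0.74,"y":-0.34,"z":-1,"rx":0,"ry":0,"rz":-0.056,"gripper":-1},{"x":-0.74,"y":-0.34,"z":-1,"rx":0,"ry":0,"rz":-0.056,"gripper":-1},{"x":-0.74,"y":-0.34,"z":-1,"rx":0,"ry":0,"rz":-0.056,"gripper":-1},{"x":-0.74,"y":-0.34,"z":-1,"rx":0,"ry":0,"rz":-0.056,"gripper":-1},{"x":-0.74,"y":-0.34,"z":-1,"rx":0,"ry":0,"rz":-0.055,"gripper":-1},{"x":0,"y":0,"z":-1,"rx":0,"ry":0,"rz":0,"gripper":-1},{"x":0,"y":0,"z":0,"rx":0,"ry":0,"rz":0,"gripper":-1}]'
cat >> h.py <<'E'
def st():
    o=bot.get_obs();w,x,y,z=o['ee_rot'];a=np.degrees(2*np.arctan2(y,x))-90
    from scipy.spatial.transform import Rotation as Ro
    t=Ro.from_quat([x,y,z,w]).apply([0,0,1])
    print('t',round(o['t'],2),'p',np.round(o['tcp_pos'],1),'yaw',round((a+90)%180-90,1),'tilt',np.round(t,3),'gap',round(o['finger_gap'],1),'F',np.round(o['wrist_force'],1),'q7',round(o['q'][6],2))
E
python3 -c "from h import *;st()"
```

```text
t: 9.6
tcp_pos: [552.6, -391.4, 177.1]
ee_rot: [-0.002, 0.678, 0.735, -0.0]
wrist_force: [0.6, 0.3, -0.2]
finger_gap: 93.0
gripper_force: 0.0
t 9.6 p [ 552.6 -391.4  177.1] yaw 4.6 tilt [-0.003  0.003 -1.   ] gap 93.0 F [ 0.6  0.3 -0.2] q7 0.88
```

```bash
python3 - <<'E'
from h import *
c=snap('wrist','w4.png');W=cloud(c);st()
for n,lo,hi in [('eraser',58,80),('stamp',68,82),('stamp',100,120),('ink_pad',44,58),('cork_block',25,36),('tray_blue',-5,20)]:
    for r in models.regions_of(n,'wrist')[:1]: print(n,r['confidence'],np.round(r['box']),rect(W,r['mask'],lo,hi))
E
```

```text
t 9.65 p [ 553.5 -391.9  178.4] yaw 4.6 tilt [-0.001  0.001 -1.   ] gap 92.7 F [-0.6  0.3  0.1] q7 0.88
eraser 0.96 [234. 177. 271. 199.] (681, array([ 551.8, -394.8]), array([39.2, 20.1]), 3.7, array([61.2, 63.8, 65. ]))
ink_pad 0.85 [223. 165. 276. 239.] (1605, array([ 552.3, -415.3]), array([58. , 82.2]), 4.5, array([49.5, 50.9, 52.1]))
cork_block 0.93 [200. 164. 293. 224.] (2010, array([ 546.6, -412.7]), array([109.6,  65.3]), 6.7, array([28.7, 30.1, 31.4]))
tray_blue 0.77 [211.  11. 325. 112.] (8998, array([ 557.4, -258.2]), array([ 97.3, 115.9]), 88.9, array([ 6.9,  8.4, 12.5]))
```

View pics/w4.png

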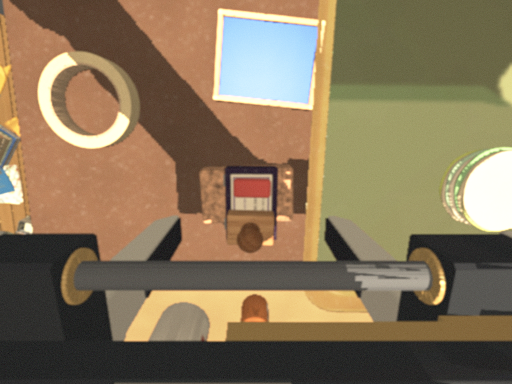

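Eraser at (252,188), stamp handle at (249,236); the measurements agree within 1 mm. Grasp it.

```bash
python3 -m crank '[{"x":-0.08,"y":-0.15,"z":-1,"rx":0,"ry":0,"rz":0,"gripper":-1},{"x":0,"y":0,"z":-1,"rx":0,"ry":0,"rz":0,"gripper":-1},{"x":0,"y":0,"z":-1,"rx":0,"ry":0,"rz":0,"gripper":-1},{"x":0,"y":0,"z":-1,"rx":0,"ry":0,"rz":0,"gripper":-1},{"x":0,"y":0,"z":-1,"rx":0,"ry":0,"rz":0,"gripper":-1},{"x":0,"y":0,"z":-0.6,"rx":0,"ry":0,"rz":0,"gripper":-0.6},{"x":0,"y":0,"z":-0.45,"rx":0,"ry":0,"rz":0,"gripper":-0.3},{"x":0,"y":0,"z":0,"rx":0,"ry":0,"rz":0,"gripper":-0.1}]'; python3 -c "from h import *;st()"
```

```text
t: 10.95
tcp_pos: [551.5, -395.3, 57.1]
ee_rot: [-0.0, 0.678, 0.735, -0.0]
wrist_force: [0.2, 0.7, 0.8]
finger_gap: 67.5
gripper_force: 0.0
t 10.95 p [ 551.5 -395.3   57.1] yaw 4.6 tilt [-0.001  0.001 -1.   ] gap 67.5 F [0.2 0.7 0.8] q7 0.93
```

```bash
python3 -m crank '[{"x":0,"y":0,"z":0,"rx":0,"ry":0,"rz":0,"gripper":1},{"x":0,"y":0,"z":0,"rx":0,"ry":0,"rz":0,"gripper":1},{"x":0,"y":0,"z":0,"rx":0,"ry":0,"rz":0,"gripper":1},{"x":0,"y":0,"z":0,"rx":0,"ry":0,"rz":0,"gripper":1},{"x":0,"y":0,"z":0,"rx":0,"ry":0,"rz":0,"gripper":1},{"x":0,"y":0,"z":0.3,"rx":0,"ry":0,"rz":0,"gripper":1},{"x":0,"y":0,"z":0.5,"rx":0,"ry":0,"rz":0,"gripper":1},{"x":0,"y":0,"z":1,"rx":0,"ry":0,"rz":0,"gripper":1}]'; python3 -c "from h import *;st()"
```

```text
t: 11.95
tcp_pos: [551.3, -395.0, 93.9]
ee_rot: [-0.001, 0.678, 0.735, -0.0]
wrist_force: [0.7, -0.4, -0.7]
finger_gap: 39.3
gripper_force: 30.0
t 11.95 p [ 551.3 -395.    93.9] yaw 4.6 tilt [-0.001  0.001 -1.   ] gap 39.3 F [ 0.7 -0.4 -0.7] q7 0.91
```

```bash
python3 -m crank '[{"x":0,"y":0,"z":1,"rx":0,"ry":0,"rz":0,"gripper":1},{"x":-0.1,"y":1,"z":1,"rx":0,"ry":0,"rz":0,"gripper":1},{"x":-0.1,"y":1,"z":1,"rx":0,"ry":0,"rz":-0.01,"gripper":1},{"x":-0.1,"y":1,"z":0,"rx":0,"ry":0,"rz":-0.01,"gripper":1},{"x":-0.1,"y":1,"z":0,"rx":0,"ry":0,"rz":-0.01,"gripper":1},{"x":-0.1,"y":1,"z":0,"rx":0,"ry":0,"rz":-0.01,"gripper":1},{"x":-0.1,"y":1,"z":0,"rx":0,"ry":0,"rz":-0.01,"gripper":1},{"x":-0.1,"y":1,"z":0,"rx":0,"ry":0,"rz":-0.01,"gripper":1},{"x":-0.1,"y":1,"z":0,"rx":0,"ry":0,"rz":-0.01,"gripper":1},{"x":-0.1,"y":1,"z":0,"rx":0,"ry":0,"rz":-0.01,"gripper":1},{"x":-0.1,"y":1,"z":0,"rx":0,"ry":0,"rz":0,"gripper":1},{"x":-0.15,"y":1,"z":0,"rx":0,"ry":0,"rz":0,"gripper":1}]'; 
python3 -m crank '[{"x":0,"y":1,"z":0,"rx":0,"ry":0,"rz":0,"gripper":1},{"x":0,"y":0.5,"z":0,"rx":0,"ry":0,"rz":0,"gripper":1},{"x":0,"y":0,"z":0,"rx":0,"ry":0,"rz":0,"gripper":1}]';python3 - <<'E'
from h import *
c=snap('wrist','w5.png');W=cloud(c);st()
for n,lo,hi in [('tray_yellow',-5,20),('eraser',100,200)]:
    for r in models.regions_of(n,'wrist')[:2]: print(n,r['confidence'],np.round(r['box']),rect(W,r['mask'],lo,hi))
E
```

```text
t: 13.45
tcp_pos: [528.9, -174.5, 154.4]
ee_rot: [0.0, 0.765, 0.644, 0.0]
wrist_force: [0.6, -0.5, -0.6]
finger_gap: 39.8
gripper_force: 30.0
t: 13.82
tcp_pos: [528.9, -144.6, 153.8]
ee_rot: [-0.0, 0.765, 0.644, 0.0]
wrist_force: [0.7, -0.0, -0.2]
finger_gap: 39.1
gripper_force: 30.0
t 13.88 p [ 528.8 -145.7  153.8] yaw -9.8 tilt [ 0.    -0.001 -1.   ] gap 39.0 F [-1.  -0.1 -0. ] q7 0.38
tray_yellow 0.89 [205.  83. 274. 134.] (3250, array([526. , -66.3]), array([52.6, 71.7]), 78.6, array([ 7.1,  8.7, 12.8]))
eraser 0.63 [222. 210. 285. 241.] (1977, array([ 529.8, -143.4]), array([20.1, 39.2]), 80.2, array([153.5, 159.3, 160.5]))
```

View pics/w5.png

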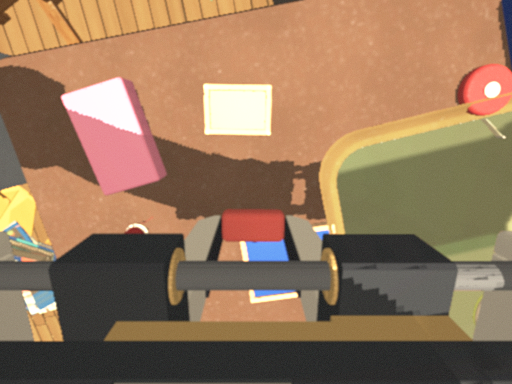

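Yellow tray at (238,110), eraser held level at (253,225). Place.

```bash
python3 -m crank '[{"x":-0.15,"y":0.99,"z":-0.5,"rx":0,"ry":0,"rz":-0.009,"gripper":1},{"x":0,"y":0.99,"z":-1,"rx":0,"ry":0,"rz":0,"gripper":1},{"x":0,"y":0.99,"z":-1,"rx":0,"ry":0,"rz":0,"gripper":1},{"x":0,"y":0.99,"z":-1,"rx":0,"ry":0,"rz":0,"gripper":1},{"x":0,"y":0,"z":-1,"rx":0,"ry":0,"rz":0,"gripper":1},{"x":0,"y":0,"z":-1,"rx":0,"ry":0,"rz":0,"gripper":1},{"x":0,"y":0,"z":-0.75,"rx":0,"ry":0,"rz":0,"gripper":1},{"x":0,"y":0,"z":-0.3,"rx":0,"ry":0,"rz":0,"gripper":1},{"x":0,"y":0,"z":-0.2,"rx":0,"ry":0,"rz":0,"gripper":1},{"x":0,"y":0,"z":0,"rx":0,"ry":0,"rz":0,"gripper":1}]'; python3 -c "from h import *;st()"
```

```text
t: 15.22
tcp_pos: [525.9, -66.4, 18.8]
ee_rot: [0.0, 0.774, 0.633, 0.0]
wrist_force: [0.1, -0.3, -0.0]
finger_gap: 39.5
gripper_force: 30.0
t 15.22 p [525.9 -66.4  18.8] yaw -11.5 tilt [ 0. -0. -1.] gap 39.5 F [ 0.1 -0.3 -0. ] q7 0.34
```

```bash
python3 -m crank '[{"x":0,"y":0,"z":-0.2,"rx":0,"ry":0,"rz":0,"gripper":1},{"x":0,"y":0,"z":0,"rx":0,"ry":0,"rz":0,"gripper":1},{"x":0,"y":0,"z":0,"rx":0,"ry":0,"rz":0,"gripper":-0.2},{"x":0,"y":0,"z":0,"rx":0,"ry":0,"rz":0,"gripper":-0.4},{"x":0,"y":0,"z":0,"rx":0,"ry":0,"rz":0,"gripper":-0.4},{"x":0,"y":0,"z":0.5,"rx":0,"ry":0,"rz":0,"gripper":-1},{"x":0,"y":0,"z":1,"rx":0,"ry":0,"rz":0,"gripper":-1},{"x":0.1,"y":-1,"z":1,"rx":0,"ry":0,"rz":0,"gripper":-1},{"x":0.1,"y":-1,"z":1,"rx":0,"ry":0,"rz":0.01,"gripper":-1},{"x":0.1,"y":-1,"z":1,"rx":0,"ry":0,"rz":0.01,"gripper":-1},{"x":0.1,"y":-1,"z":1,"rx":0,"ry":0,"rz":0.01,"gripper":-1},{"x":0.1,"y":-1,"z":1,"rx":0,"ry":0,"rz":0.01,"gripper":-1}]'; python3 - <<'E'
from h import *
c=snap('wrist','w6.png');W=cloud(c);st()
for n,lo,hi in [('tray_yellow',-5,15),('eraser',17,30)]:
    for r in models.regions_of(n,'wrist')[:1]: print(n,r['confidence'],np.round(r['box']),rect(W,r['mask'],lo,hi))
E
```

```text
t: 16.73
tcp_pos: [535.6, -166.9, 146.0]
ee_rot: [0.0, 0.733, 0.681, 0.0]
wrist_force: [0.2, -0.5, 0.0]
finger_gap: 92.6
gripper_force: 0.0
t 16.77 p [ 537.1 -171.8  148.9] yaw -4.4 tilt [ 0.006 -0.005 -1.   ] gap 93.1 F [ 1.3 -3.3  2.2] q7 0.48
tray_yellow 0.59 [203.  58. 274. 117.] (2876, array([526.4, -65.2]), array([54.4, 73.3]), 80.6, array([ 7.1,  9.3, 13. ]))
eraser 0.73 [219.  75. 256.  99.] (768, array([527.1, -65.6]), array([19.7, 39.4]), 78.0, array([19. , 20.8, 22.2]))
```

```bash
python3 -m crank '[{"x":0.1,"y":-1,"z":0,"rx":0,"ry":0,"rz":0.008,"gripper":-1},{"x":0.1,"y":-1,"z":0,"rx":0,"ry":0,"rz":0.008,"gripper":-1},{"x":0.1,"y":-1,"z":0,"rx":0,"ry":0,"rz":0.008,"gripper":-1},{"x":0.1,"y":-1,"z":0,"rx":0,"ry":0,"rz":0.008,"gripper":-1},{"x":0.1,"y":-1,"z":0,"rx":0,"ry":0,"rz":0,"gripper":-1},{"x":0.1,"y":-1,"z":0,"rx":0,"ry":0,"rz":0,"gripper":-1},{"x":0.1,"y":-1,"z":0,"rx":0,"ry":0,"rz":0,"gripper":-1},{"x":0.1,"y":-1,"z":0,"rx":0,"ry":0,"rz":0,"gripper":-1},{"x":0.1,"y":-1,"z":0,"rx":0,"ry":0,"rz":0,"gripper":-1},{"x":0,"y":-1,"z":0,"rx":0,"ry":0,"rz":0,"gripper":-1},{"x":0,"y":0,"z":0,"rx":0,"ry":0,"rz":0,"gripper":-1}]'; python3 - <<'E'
from h import *
c=snap('wrist','w7.png');W=cloud(c);st()
for n,lo,hi in [('stamp',68,82),('stamp',100,120),('ink_pad',44,58),('cork_block',25,36),('tray_blue',-5,20)]:
    for r in models.regions_of(n,'wrist')[:1]: print(n,r['confidence'],np.round(r['box']),rect(W,r['mask'],lo,hi))
E
```

```text
t: 18.25
tcp_pos: [552.6, -368.9, 144.6]
ee_rot: [0.0, 0.699, 0.715, -0.001]
wrist_force: [-1.3, 0.4, 0.0]
finger_gap: 93.1
gripper_force: 0.0
t 18.3 p [ 553.2 -367.   144.4] yaw 1.4 tilt [-0.  0. -1.] gap 93.0 F [ 0.1 -0.4 -0.6] q7 0.81
stamp 0.85 [223. 239. 276. 293.] (746, array([ 552.3, -426. ]), array([49. , 13.3]), 2.1, array([69.7, 74.3, 77.4]))
stamp 0.85 [223. 239. 276. 293.] (30, array([ 553.5, -444.1]), array([8.5, 3.8]), 0.5, array([105.6, 107.1, 108.1]))
ink_pad 0.58 [218. 190. 280. 260.] (2766, array([ 552. , -410.5]), array([57.9, 72.8]), 4.5, array([49.6, 51. , 52.1]))
cork_block 0.98 [195. 183. 297. 255.] (2366, array([ 546.6, -410.3]), array([109.9,  70. ]), 6.7, array([28.5, 30.1, 31.3]))
tray_blue 0.98 [203.  23. 322. 126.] (10760, array([ 557.1, -258.9]), array([ 97.9, 121.1]), 88.9, array([ 7. ,  8.4, 12.5]))
```

```bash
python3 -m crank '[{"x":0,"y":-1,"z":0,"rx":0,"ry":0,"rz":0.008,"gripper":-1},{"x":0,"y":-1,"z":0,"rx":0,"ry":0,"rz":0,"gripper":-1},{"x":0,"y":-1,"z":-0.3,"rx":0,"ry":0,"rz":0,"gripper":-1},{"x":0,"y":-0.52,"z":-1,"rx":0,"ry":0,"rz":0,"gripper":-1},{"x":0,"y":0,"z":-1,"rx":0,"ry":0,"rz":0,"gripper":-1},{"x":0,"y":0,"z":-1,"rx":0,"ry":0,"rz":0,"gripper":-1},{"x":0,"y":0,"z":-0.6,"rx":0,"ry":0,"rz":0,"gripper":-1},{"x":0,"y":0,"z":-0.4,"rx":0,"ry":0,"rz":0,"gripper":-0.7},{"x":0,"y":0,"z":0,"rx":0,"ry":0,"rz":0,"gripper":-0.4}]'; python3 -c "from h import *;st()"
```

```text
t: 19.68
tcp_pos: [553.7, -436.2, 58.2]
ee_rot: [-0.0, 0.689, 0.725, -0.0]
wrist_force: [1.1, -1.1, 0.6]
finger_gap: 77.5
gripper_force: 0.0
t 19.68 p [ 553.7 -436.2   58.2] yaw 3.0 tilt [-0.001  0.001 -1.   ] gap 77.5 F [ 1.1 -1.1  0.6] q7 0.93
```

```bash
python3 -m crank '[{"x":0,"y":0,"z":0,"rx":0,"ry":0,"rz":0,"gripper":1},{"x":0,"y":0,"z":0,"rx":0,"ry":0,"rz":0,"gripper":1},{"x":0,"y":0,"z":0,"rx":0,"ry":0,"rz":0,"gripper":1},{"x":0,"y":0,"z":0,"rx":0,"ry":0,"rz":0,"gripper":1},{"x":0,"y":0,"z":0.3,"rx":0,"ry":0,"rz":0,"gripper":1},{"x":0,"y":0,"z":0.7,"rx":0,"ry":0,"rz":0,"gripper":1},{"x":0,"y":0,"z":1,"rx":0,"ry":0,"rz":0,"gripper":1},{"x":0,"y":0,"z":1,"rx":0,"ry":0,"rz":0,"gripper":1},{"x":0,"y":0.5,"z":1,"rx":0,"ry":0,"rz":0,"gripper":1},{"x":0,"y":1,"z":0.5,"rx":0,"ry":0,"rz":0,"gripper":1}]'; python3 -c "from h import *;st()"
```

```text
t: 20.92
tcp_pos: [553.9, -406.8, 150.9]
ee_rot: [0.001, 0.689, 0.725, 0.0]
wrist_force: [0.2, 0.6, -0.3]
finger_gap: 49.7
gripper_force: 30.0
t 20.93 p [ 553.9 -406.8  150.9] yaw 2.9 tilt [ 0.002 -0.002 -1.   ] gap 49.7 F [ 0.2  0.6 -0.3] q7 0.87
```

```bash
python3 -m crank '[{"x":0,"y":1,"z":0,"rx":0,"ry":0,"rz":0,"gripper":1},{"x":0,"y":1,"z":0,"rx":0,"ry":0,"rz":0,"gripper":1},{"x":0,"y":1,"z":0,"rx":0,"ry":0,"rz":0,"gripper":1},{"x":0,"y":1,"z":0,"rx":0,"ry":0,"rz":0,"gripper":1},{"x":0,"y":1,"z":0,"rx":0,"ry":0,"rz":0,"gripper":1},{"x":0,"y":1,"z":0,"rx":0,"ry":0,"rz":0,"gripper":1},{"x":0,"y":1,"z":0,"rx":0,"ry":0,"rz":0,"gripper":1},{"x":0,"y":1,"z":0,"rx":0,"ry":0,"rz":0,"gripper":1},{"x":0,"y":1,"z":0,"rx":0,"ry":0,"rz":0,"gripper":1},{"x":0,"y":1,"z":0,"rx":0,"ry":0,"rz":0,"gripper":1},{"x":0,"y":1,"z":0,"rx":0,"ry":0,"rz":0,"gripper":1},{"x":0,"y":1,"z":0,"rx":0,"ry":0,"rz":0,"gripper":1}]' | head -2
python3 -m crank '[{"x":0,"y":1,"z":0,"rx":0,"ry":0,"rz":0,"gripper":1},{"x":0,"y":1,"z":0,"rx":0,"ry":0,"rz":0,"gripper":1},{"x":0,"y":1,"z":0,"rx":0,"ry":0,"rz":0,"gripper":1},{"x":0,"y":1,"z":0,"rx":0,"ry":0,"rz":0,"gripper":1},{"x":0,"y":1,"z":0,"rx":0,"ry":0,"rz":0,"gripper":1},{"x":0,"y":1,"z":0,"rx":0,"ry":0,"rz":0,"gripper":1},{"x":0,"y":1,"z":0,"rx":0,"ry":0,"rz":0,"gripper":1},{"x":0,"y":1,"z":0,"rx":0,"ry":0,"rz":0,"gripper":1},{"x":0,"y":1,"z":0,"rx":0,"ry":0,"rz":0,"gripper":1},{"x":0,"y":1,"z":0,"rx":0,"ry":0,"rz":0.01,"gripper":1},{"x":0,"y":1,"z":0,"rx":0,"ry":0,"rz":0.01,"gripper":1},{"x":0,"y":1,"z":0,"rx":0,"ry":0,"rz":0,"gripper":1}]' | head -2
python3 -m crank '[{"x":-0.2,"y":1,"z":0,"rx":0,"ry":0,"rz":0,"gripper":1},{"x":0,"y":1,"z":0,"rx":0,"ry":0,"rz":0,"gripper":1},{"x":0,"y":1,"z":0,"rx":0,"ry":0,"rz":0,"gripper":1},{"x":0,"y":0.5,"z":0,"rx":0,"ry":0,"rz":0,"gripper":1},{"x":0,"y":0,"z":0,"rx":0,"ry":0,"rz":0,"gripper":1}]' | head -2
python3 - <<'E'
from h import *
c=snap('wrist','w8.png');W=cloud(c);st()
for n,lo,hi in [('tray_red',-5,20),('stamp',160,175),('stamp',190,220),('tray_green',-5,20)]:
    for r in models.regions_of(n,'wrist')[:1]: print(n,r['confidence'],np.round(r['box']),rect(W,r['mask'],lo,hi))
E
```

```text
t: 22.42
tcp_pos: [553.8, -165.3, 148.7]
t: 23.92
tcp_pos: [553.8, 74.7, 148.7]
t: 24.55
tcp_pos: [549.7, 144.3, 148.5]
t 24.6 p [549.8 143.1 148.6] yaw 6.5 tilt [-0.    -0.001 -1.   ] gap 49.8 F [-0.6  1.1 -0.5] q7 0.09
tray_red 0.68 [221.  57. 306. 130.] (5127, array([547.8, 238.4]), array([83. , 65.7]), 6.7, array([ 7. ,  8.5, 12.7]))
stamp 0.74 [211. 204. 292. 261.] (3071, array([549.9, 144.7]), array([49.8, 33. ]), 6.6, array([162.3, 163.8, 168.1]))
stamp 0.74 [211. 204. 292. 261.] (875, array([549.5, 149.8]), array([23.6, 12.2]), 4.7, array([190.4, 194.4, 197.2]))
```

View pics/w8.png

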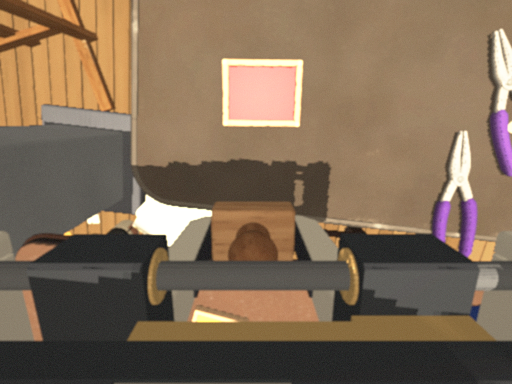

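Red tray at (262,93), stamp held upright at (253,230). Place.

```bash
python3 -m crank '[{"x":-0.1,"y":0.95,"z":0,"rx":0,"ry":0,"rz":0,"gripper":1},{"x":0,"y":0.95,"z":0,"rx":0,"ry":0,"rz":0,"gripper":1},{"x":0,"y":0.95,"z":-0.6,"rx":0,"ry":0,"rz":0,"gripper":1},{"x":0,"y":0.95,"z":-1,"rx":0,"ry":0,"rz":0,"gripper":1},{"x":0,"y":0.9,"z":-1,"rx":0,"ry":0,"rz":0,"gripper":1},{"x":0,"y":0,"z":-1,"rx":0,"ry":0,"rz":0,"gripper":1},{"x":0,"y":0,"z":-1,"rx":0,"ry":0,"rz":0,"gripper":1},{"x":0,"y":0,"z":-1,"rx":0,"ry":0,"rz":0,"gripper":1},{"x":0,"y":0,"z":-0.6,"rx":0,"ry":0,"rz":0,"gripper":1},{"x":0,"y":0,"z":-0.25,"rx":0,"ry":0,"rz":0,"gripper":1},{"x":0,"y":0,"z":-0.15,"rx":0,"ry":0,"rz":0,"gripper":1},{"x":0,"y":0,"z":0,"rx":0,"ry":0,"rz":0,"gripper":1}]'; python3 -c "from h import *;st()"
```

```text
t: 26.3
tcp_pos: [548.1, 237.5, 17.0]
ee_rot: [0.0, 0.666, 0.746, 0.0]
wrist_force: [-0.3, -0.0, -0.7]
finger_gap: 50.1
gripper_force: 30.0
t 26.3 p [548.1 237.5  17. ] yaw 6.5 tilt [ 0.001  0.    -1.   ] gap 50.1 F [-0.3 -0.  -0.7] q7 0.01
```

```bash
python3 -m crank '[{"x":0,"y":0,"z":-0.1,"rx":0,"ry":0,"rz":0,"gripper":1},{"x":0,"y":0,"z":0,"rx":0,"ry":0,"rz":0,"gripper":1},{"x":0,"y":0,"z":0,"rx":0,"ry":0,"rz":0,"gripper":-0.2},{"x":0,"y":0,"z":0,"rx":0,"ry":0,"rz":0,"gripper":-0.5},{"x":0,"y":0,"z":0,"rx":0,"ry":0,"rz":0,"gripper":-0.6},{"x":0,"y":0,"z":0.3,"rx":0,"ry":0,"rz":0,"gripper":-0.7},{"x":0,"y":0,"z":1,"rx":0,"ry":0,"rz":0,"gripper":-1},{"x":0,"y":0,"z":1,"rx":0,"ry":0,"rz":0,"gripper":-1},{"x":0,"y":0,"z":1,"rx":0,"ry":0,"rz":0,"gripper":-1},{"x":0,"y":-0.5,"z":1,"rx":0,"ry":0,"rz":0,"gripper":-1},{"x":0,"y":-1,"z":1,"rx":0,"ry":0,"rz":0,"gripper":-1},{"x":0,"y":-1,"z":1,"rx":0,"ry":0,"rz":0,"gripper":-1}]' | head -2
python3 -m crank '[{"x":0,"y":-1,"z":0,"rx":0,"ry":0,"rz":0,"gripper":-1},{"x":0,"y":-1,"z":0,"rx":0,"ry":0,"rz":0,"gripper":-1},{"x":0,"y":-1,"z":0,"rx":0,"ry":0,"rz":0,"gripper":-1}]' | head -2
python3 - <<'E'
from h import *
c=snap('wrist','w9.png');W=cloud(c);st()
for n,lo,hi in [('tray_red',-5,20),('stamp',28,35),('stamp',60,75),('tray_green',-5,20)]:
    for r in models.regions_of(n,'wrist')[:1]: print(n,r['confidence'],np.round(r['box']),rect(W,r['mask'],lo,hi))
E
```

```text
t: 27.8
tcp_pos: [547.7, 184.8, 142.0]
t: 28.18
tcp_pos: [547.0, 125.7, 139.8]
t 28.23 p [547.3 121.6 140.1] yaw 6.2 tilt [-0.002 -0.004 -1.   ] gap 92.8 F [-0.1 -3.5 -0.3] q7 0.12
tray_red 0.91 [224.  36. 313. 114.] (3482, array([548.1, 238.1]), array([81.8, 66.1]), 5.7, array([ 7.2,  9.6, 13. ]))
stamp 0.66 [240.  52. 295.  92.] (1294, array([548.4, 236.9]), array([50.1, 33.3]), 6.3, array([30.1, 31.5, 32.7]))
stamp 0.66 [240.  52. 295.  92.] (577, array([548.3, 237. ]), array([21.3, 21.4]), 73.0, array([60.7, 63.7, 65.4]))
```

Stamp is in place. Now the ink pad.

```bash
python3 -m crank '[{"x":0,"y":-1,"z":0,"rx":0,"ry":0,"rz":0,"gripper":-1},{"x":0,"y":-1,"z":0,"rx":0,"ry":0,"rz":0,"gripper":-1},{"x":0,"y":-1,"z":0,"rx":0,"ry":0,"rz":0,"gripper":-1},{"x":0,"y":-1,"z":0,"rx":0,"ry":0,"rz":0,"gripper":-1},{"x":0,"y":-1,"z":0,"rx":0,"ry":0,"rz":0,"gripper":-1},{"x":0,"y":-1,"z":0,"rx":0,"ry":0,"rz":0,"gripper":-1},{"x":0,"y":-1,"z":0,"rx":0,"ry":0,"rz":0,"gripper":-1},{"x":0,"y":-1,"z":0,"rx":0,"ry":0,"rz":0,"gripper":-1},{"x":0,"y":-1,"z":0,"rx":0,"ry":0,"rz":0,"gripper":-1},{"x":0,"y":-1,"z":0,"rx":0,"ry":0,"rz":0,"gripper":-1},{"x":0,"y":-1,"z":0,"rx":0,"ry":0,"rz":0,"gripper":-1},{"x":0,"y":-1,"z":0,"rx":0,"ry":0,"rz":0,"gripper":-1}]' | head -2
python3 -m crank '[{"x":0,"y":-1,"z":0,"rx":0,"ry":0,"rz":0,"gripper":-1},{"x":0,"y":-1,"z":0,"rx":0,"ry":0,"rz":0,"gripper":-1},{"x":0,"y":-1,"z":0,"rx":0,"ry":0,"rz":0,"gripper":-1},{"x":0,"y":-1,"z":0,"rx":0,"ry":0,"rz":0,"gripper":-1},{"x":0,"y":-1,"z":0,"rx":0,"ry":0,"rz":0,"gripper":-1},{"x":0,"y":-1,"z":0,"rx":0,"ry":0,"rz":0,"gripper":-1},{"x":0,"y":-1,"z":0,"rx":0,"ry":0,"rz":0,"gripper":-1},{"x":0,"y":-1,"z":0,"rx":0,"ry":0,"rz":-0.01,"gripper":-1},{"x":0.2,"y":-1,"z":0,"rx":0,"ry":0,"rz":0,"gripper":-1},{"x":0,"y":-1,"z":0,"rx":0,"ry":0,"rz":0,"gripper":-1},{"x":0,"y":-1,"z":0,"rx":0,"ry":0,"rz":0,"gripper":-1},{"x":0,"y":0,"z":0,"rx":0,"ry":0,"rz":0,"gripper":-1}]' | head -2
python3 - <<'E'
from h import *
c=snap('wrist','w10.png');W=cloud(c);st()
for n,lo,hi in [('ink_pad',44,58),('cork_block',25,36),('tray_blue',-5,20)]:
    for r in models.regions_of(n,'wrist')[:1]: print(n,r['confidence'],np.round(r['box']),rect(W,r['mask'],lo,hi))
E
```

```text
t: 29.92
tcp_pos: [547.5, -114.0, 140.6]
t: 31.42
tcp_pos: [550.7, -335.3, 140.6]
t 31.48 p [ 551.2 -333.4  140.5] yaw 4.6 tilt [-0.  0. -1.] gap 93.1 F [0.3 0.3 0.1] q7 0.82
ink_pad 0.68 [217. 222. 276. 301.] (2482, array([ 552.5, -416. ]), array([58. , 84.3]), 4.5, array([49.2, 50.9, 52. ]))
cork_block 0.68 [194. 217. 294. 260.] (1514, array([ 545.3, -398.8]), array([110.3,  46.4]), 4.3, array([28.4, 30.1, 31.3]))
tray_blue 0.59 [205.  56. 329. 163.] (10194, array([ 556.5, -260.2]), array([ 98.5, 119.3]), 88.7, array([ 7. ,  8.4, 12.5]))
```

View pics/w10.png

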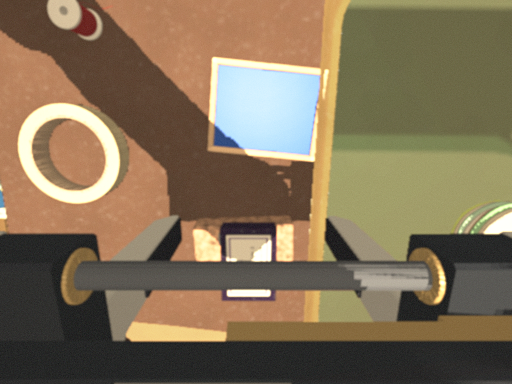

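Pad at (248,262), blue tray at (268,110); a mat with raised edge lies to the right, whose height I check before lowering.

```bash
python3 -m crank '[{"x":0,"y":-1,"z":-0.5,"rx":0,"ry":0,"rz":0,"gripper":-1},{"x":0.06,"y":-1,"z":-0.5,"rx":0,"ry":0,"rz":0,"gripper":-1},{"x":0,"y":-1,"z":-0.5,"rx":0,"ry":0,"rz":0,"gripper":-1},{"x":0,"y":-1,"z":-0.5,"rx":0,"ry":0,"rz":0,"gripper":-1},{"x":0,"y":-0.15,"z":0,"rx":0,"ry":0,"rz":0,"gripper":-1}]' | head -2
python3 - <<'E'
from h import *
st()
for cam in ['scene','side']:
    W=cloud(capture(cam)).reshape(-1,3)
    for y0,y1 in [(-480,-370),(-340,-200)]:
        print(cam,[int(np.nanpercentile(np.r_[W[(W[:,0]>x)&(W[:,0]<x+15)&(W[:,1]>y0)&(W[:,1]<y1)&(W[:,2]<40),2],-9],97)) for x in range(590,680,15)])
E
```

```text
t: 32.25
tcp_pos: [551.1, -418.0, 99.0]
t 32.25 p [ 551.1 -418.    99. ] yaw 4.5 tilt [-0.003  0.    -1.   ] gap 92.8 F [0.7 0.6 0.3] q7 0.92
scene [32, 19, 19, 7, 6, 7]
scene [18, 20, 14, 7, 7, 7]
side [28, 0, 15, 4, 2, 3]
side [10, 16, 13, 2, 3, 3]
```

```bash
python3 -m crank '[{"x":0.06,"y":0,"z":-1,"rx":0,"ry":0,"rz":0,"gripper":-1},{"x":0,"y":0,"z":-1,"rx":0,"ry":0,"rz":0,"gripper":-1},{"x":0,"y":0,"z":-0.7,"rx":0,"ry":0,"rz":0,"gripper":-1},{"x":0,"y":0,"z":-0.4,"rx":0,"ry":0,"rz":0,"gripper":-1},{"x":0,"y":0,"z":0,"rx":0,"ry":0,"rz":0,"gripper":-0.8}]';python3 -c "from h import *;st()"
```

```text
t: 32.98
tcp_pos: [553.7, -415.3, 37.8]
ee_rot: [-0.001, 0.677, 0.736, -0.0]
wrist_force: [0.3, 0.3, 0.1]
finger_gap: 87.2
gripper_force: 0.0
t 32.98 p [ 553.7 -415.3   37.8] yaw 4.7 tilt [-0.001  0.001 -1.   ] gap 87.2 F [0.3 0.3 0.1] q7 0.94
```

```bash
python3 -m crank '[{"x":0,"y":0,"z":0,"rx":0,"ry":0,"rz":0,"gripper":1},{"x":0,"y":0,"z":0,"rx":0,"ry":0,"rz":0,"gripper":1},{"x":0,"y":0,"z":0,"rx":0,"ry":0,"rz":0,"gripper":1},{"x":0,"y":0,"z":0,"rx":0,"ry":0,"rz":0,"gripper":1},{"x":0,"y":0,"z":0.3,"rx":0,"ry":0,"rz":0,"gripper":1},{"x":0,"y":0,"z":0.7,"rx":0,"ry":0,"rz":0,"gripper":1},{"x":0,"y":0,"z":1,"rx":0,"ry":0,"rz":0,"gripper":1},{"x":0,"y":0,"z":1,"rx":0,"ry":0,"rz":0,"gripper":1},{"x":0,"y":0,"z":1,"rx":0,"ry":0,"rz":0,"gripper":1}]'; python3 -c "from h import *;st()"
```

```text
t: 34.1
tcp_pos: [554.4, -415.9, 120.9]
ee_rot: [0.001, 0.677, 0.736, 0.0]
wrist_force: [-0.3, 0.1, -1.0]
finger_gap: 58.0
gripper_force: 30.0
t 34.1 p [ 554.4 -415.9  120.9] yaw 4.7 tilt [ 0.001 -0.001 -1.   ] gap 58.0 F [-0.3  0.1 -1. ] q7 0.91
```

```bash
python3 -m crank '[{"x":0,"y":0.98,"z":0,"rx":0,"ry":0,"rz":0.0585,"gripper":1},{"x":0,"y":0.98,"z":0,"rx":0,"ry":0,"rz":0.0585,"gripper":1},{"x":0,"y":0.98,"z":0,"rx":0,"ry":0,"rz":0.0585,"gripper":1},{"x":0,"y":0.98,"z":0,"rx":0,"ry":0,"rz":0.0585,"gripper":1},{"x":0,"y":0.98,"z":0,"rx":0,"ry":0,"rz":0.0585,"gripper":1},{"x":0,"y":0.98,"z":0,"rx":0,"ry":0,"rz":0.0585,"gripper":1},{"x":0,"y":0.98,"z":0,"rx":0,"ry":0,"rz":0.0585,"gripper":1},{"x":0.1,"y":0.98,"z":0,"rx":0,"ry":0,"rz":0.0585,"gripper":1},{"x":0,"y":0,"z":0,"rx":0,"ry":0,"rz":0,"gripper":1}]' | head -2
python3 - <<'E'
from h import *
c=snap('wrist','w11.png');W=cloud(c);st()
for n,lo,hi in [('ink_pad',128,140),('tray_blue',-5,20)]:
    for r in models.regions_of(n,'wrist')[:1]: print(n,r['confidence'],np.round(r['box']),rect(W,r['mask'],lo,hi))
E
```

```text
t: 35.22
tcp_pos: [557.0, -257.4, 120.1]
t 35.27 p [ 556.5 -259.1  119.8] yaw 88.8 tilt [ 0.001 -0.001 -1.   ] gap 58.3 F [-0.2 -0.3 -1.1] q7 1.9
ink_pad 0.95 [198. 162. 304. 293.] (9453, array([ 556.1, -258.6]), array([58.3, 84.1]), 89.2, array([130.8, 131.8, 132.9]))
tray_blue 0.97 [205. 130. 301. 165.] (2997, array([ 515.8, -261. ]), array([96. , 32.7]), 89.9, array([ 7.1,  8.6, 12.7]))
```

View pics/w11.png

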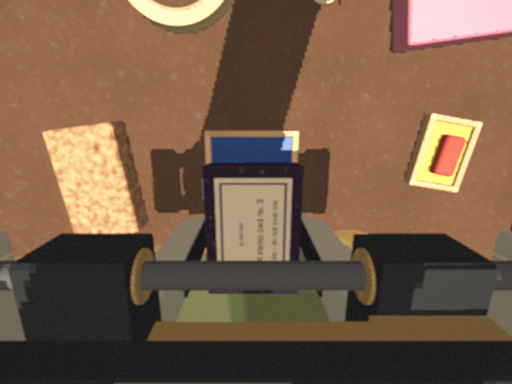

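The pad is held square over the blue tray (250,145); the eraser lies well in the yellow one (447,155). Lower it.

```bash
python3 -m crank '[{"x":0.03,"y":-0.02,"z":-1,"rx":0,"ry":0,"rz":0,"gripper":1},{"x":0,"y":0,"z":-1,"rx":0,"ry":0,"rz":0,"gripper":1},{"x":0,"y":0,"z":-1,"rx":0,"ry":0,"rz":0,"gripper":1},{"x":0,"y":0,"z":-1,"rx":0,"ry":0,"rz":0,"gripper":1},{"x":0,"y":0,"z":-0.6,"rx":0,"ry":0,"rz":0,"gripper":1},{"x":0,"y":0,"z":-0.3,"rx":0,"ry":0,"rz":0,"gripper":1},{"x":0,"y":0,"z":-0.1,"rx":0,"ry":0,"rz":0,"gripper":1},{"x":0,"y":0,"z":0,"rx":0,"ry":0,"rz":0,"gripper":1}]'; python3 -c "from h import *;st()"
```

```text
t: 36.38
tcp_pos: [557.1, -259.4, 19.1]
ee_rot: [0.0, 0.009, 1.0, -0.0]
wrist_force: [0.8, 0.8, -0.7]
finger_gap: 58.7
gripper_force: 30.0
t 36.38 p [ 557.1 -259.4   19.1] yaw 89.0 tilt [ 0.001 -0.001 -1.   ] gap 58.7 F [ 0.8  0.8 -0.7] q7 1.89
```

```bash
python3 -m crank '[{"x":0,"y":0,"z":-0.1,"rx":0,"ry":0,"rz":0,"gripper":1},{"x":0,"y":0,"z":0,"rx":0,"ry":0,"rz":0,"gripper":1},{"x":0,"y":0,"z":0,"rx":0,"ry":0,"rz":0,"gripper":-0.5},{"x":0,"y":0,"z":0,"rx":0,"ry":0,"rz":0,"gripper":-0.8},{"x":0,"y":0,"z":0,"rx":0,"ry":0,"rz":0,"gripper":-0.8},{"x":0,"y":0,"z":0.5,"rx":0,"ry":0,"rz":0,"gripper":-1},{"x":0,"y":0,"z":1,"rx":0,"ry":0,"rz":0,"gripper":-1},{"x":0,"y":0,"z":1,"rx":0,"ry":0,"rz":0,"gripper":-1},{"x":0,"y":-1,"z":1,"rx":0,"ry":0,"rz":0.01,"gripper":-1},{"x":0,"y":-1,"z":1,"rx":0,"ry":0,"rz":0.01,"gripper":-1},{"x":0,"y":-1,"z":0.5,"rx":0,"ry":0,"rz":0.01,"gripper":-1},{"x":0,"y":-1,"z":0,"rx":0,"ry":0,"rz":0.012,"gripper":-1}]' | head -2
python3 -m crank '[{"x":0,"y":-1,"z":0,"rx":0,"ry":0,"rz":0,"gripper":-1},{"x":-0.25,"y":-1,"z":0,"rx":0,"ry":0,"rz":0,"gripper":-1},{"x":-0.25,"y":-1,"z":0,"rx":0,"ry":0,"rz":0,"gripper":-1},{"x":0,"y":-0.7,"z":0,"rx":0,"ry":0,"rz":0,"gripper":-1},{"x":0,"y":0,"z":0,"rx":0,"ry":0,"rz":0,"gripper":-1}]' | head -2
python3 - <<'E'
from h import *
c=snap('wrist','w12.png');W=cloud(c);st()
for n,lo,hi in [('ink_pad',24,35),('tray_blue',-5,20),('cork_block',25,36)]:
    for r in models.regions_of(n,'wrist')[:2]: print(n,r['confidence'],np.round(r['box']),rect(W,r['mask'],lo,hi))
E
```

```text
t: 37.88
tcp_pos: [557.5, -340.3, 118.8]
t: 38.5
tcp_pos: [546.1, -414.8, 116.4]
t 38.55 p [ 546.7 -413.2  116.4] yaw -83.5 tilt [-0.     0.001 -1.   ] gap 93.1 F [-0.1  0.4 -0.3] q7 2.22
ink_pad 0.77 [366. 171. 450. 262.] (4135, array([ 556.4, -261.3]), array([59.2, 84.4]), 89.1, array([27.4, 28.9, 30. ]))
tray_blue 0.59 [349. 154. 460. 261.] (2866, array([ 554.8, -260.4]), array([ 94. , 110.5]), 88.9, array([ 5.7,  8.9, 12.8]))
cork_block 0.69 [222. 133. 292. 245.] (7422, array([ 546.6, -413.2]), array([108.4,  66. ]), 6.7, array([28.9, 30.1, 31.2]))
```

View pics/w12.png

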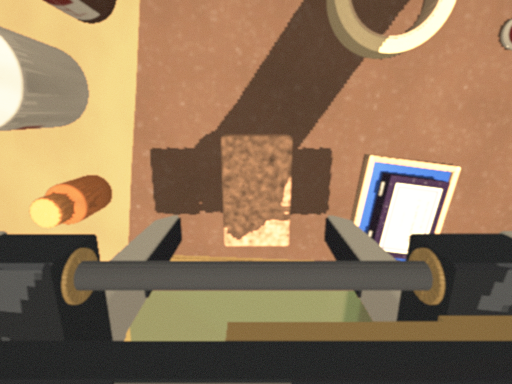

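The pad lies in the blue tray (410,205); the cork block (257,190) is centred between the fingers, which are square with it.

```bash
python3 -m crank '[{"x":0,"y":0,"z":-1,"rx":0,"ry":0,"rz":0,"gripper":-1},{"x":0,"y":0,"z":-1,"rx":0,"ry":0,"rz":0,"gripper":-1},{"x":0,"y":0,"z":-1,"rx":0,"ry":0,"rz":0,"gripper":-1},{"x":0,"y":0,"z":-1,"rx":0,"ry":0,"rz":0,"gripper":-1},{"x":0,"y":0,"z":-0.8,"rx":0,"ry":0,"rz":0,"gripper":-1},{"x":0,"y":0,"z":-0.5,"rx":0,"ry":0,"rz":0,"gripper":-1},{"x":0,"y":0,"z":0,"rx":0,"ry":0,"rz":0,"gripper":-0.8},{"x":0,"y":0,"z":0,"rx":0,"ry":0,"rz":0,"gripper":1},{"x":0,"y":0,"z":0,"rx":0,"ry":0,"rz":0,"gripper":1},{"x":0,"y":0,"z":0,"rx":0,"ry":0,"rz":0,"gripper":1},{"x":0,"y":0,"z":0,"rx":0,"ry":0,"rz":0,"gripper":1}]';python3 -c "from h import *;st()"
```

```text
t: 40.08
tcp_pos: [547.2, -413.0, 11.5]
ee_rot: [0.0, -0.057, 0.998, -0.0]
wrist_force: [-0.8, 1.5, 4.2]
finger_gap: 66.1
gripper_force: 30.0
t 40.08 p [ 547.2 -413.    11.5] yaw -83.5 tilt [ 0.001 -0.    -1.   ] gap 66.1 F [-0.8  1.5  4.2] q7 2.2
```

```bash
python3 -m crank '[{"x":0,"y":0,"z":0.3,"rx":0,"ry":0,"rz":0,"gripper":1},{"x":0,"y":0,"z":0.7,"rx":0,"ry":0,"rz":0,"gripper":1},{"x":0,"y":0,"z":1,"rx":0,"ry":0,"rz":0,"gripper":1},{"x":0,"y":0,"z":1,"rx":0,"ry":0,"rz":0,"gripper":1},{"x":0,"y":0,"z":1,"rx":0,"ry":0,"rz":0,"gripper":1},{"x":0,"y":0,"z":1,"rx":0,"ry":0,"rz":0,"gripper":1},{"x":0,"y":0.3,"z":1,"rx":0,"ry":0,"rz":0,"gripper":1},{"x":0,"y":0.7,"z":0.7,"rx":0,"ry":0,"rz":0,"gripper":1}]';python3 -c "from h import *;st()"
```

```text
t: 41.08
tcp_pos: [546.8, -393.3, 146.4]
ee_rot: [0.001, -0.056, 0.998, -0.001]
wrist_force: [-0.1, 0.6, -1.4]
finger_gap: 65.8
gripper_force: 30.0
t 41.08 p [ 546.8 -393.3  146.4] yaw -83.5 tilt [ 0.001 -0.001 -1.   ] gap 65.8 F [-0.1  0.6 -1.4] q7 2.2
```

```bash
python3 -m crank '[{"x":0,"y":1,"z":0,"rx":0,"ry":0,"rz":0,"gripper":1},{"x":0,"y":1,"z":0,"rx":0,"ry":0,"rz":0,"gripper":1},{"x":0,"y":1,"z":0,"rx":0,"ry":0,"rz":0,"gripper":1},{"x":0,"y":1,"z":0,"rx":0,"ry":0,"rz":0,"gripper":1},{"x":0,"y":1,"z":0,"rx":0,"ry":0,"rz":0,"gripper":1},{"x":0,"y":1,"z":0,"rx":0,"ry":0,"rz":0,"gripper":1},{"x":0,"y":1,"z":0,"rx":0,"ry":0,"rz":0,"gripper":1},{"x":0,"y":1,"z":0,"rx":0,"ry":0,"rz":0,"gripper":1},{"x":0,"y":1,"z":0,"rx":0,"ry":0,"rz":0,"gripper":1},{"x":0,"y":1,"z":0,"rx":0,"ry":0,"rz":0,"gripper":1},{"x":0,"y":1,"z":0,"rx":0,"ry":0,"rz":0,"gripper":1},{"x":0,"y":1,"z":0,"rx":0,"ry":0,"rz":0,"gripper":1}]' | head -2
python3 -m crank '[{"x":0,"y":1,"z":0,"rx":0,"ry":0,"rz":0,"gripper":1},{"x":0,"y":1,"z":0,"rx":0,"ry":0,"rz":0,"gripper":1},{"x":0,"y":1,"z":0,"rx":0,"ry":0,"rz":0,"gripper":1},{"x":0,"y":1,"z":0,"rx":0,"ry":0,"rz":0,"gripper":1},{"x":0,"y":1,"z":0,"rx":0,"ry":0,"rz":0,"gripper":1},{"x":0,"y":1,"z":0,"rx":0,"ry":0,"rz":0,"gripper":1},{"x":0,"y":1,"z":0,"rx":0,"ry":0,"rz":0.016,"gripper":1},{"x":0,"y":1,"z":0,"rx":0,"ry":0,"rz":0.016,"gripper":1},{"x":0,"y":1,"z":0,"rx":0,"ry":0,"rz":0,"gripper":1},{"x":0,"y":1,"z":0,"rx":0,"ry":0,"rz":0,"gripper":1},{"x":0,"y":1,"z":0,"rx":0,"ry":0,"rz":0,"gripper":1},{"x":0,"y":1,"z":0,"rx":0,"ry":0,"rz":0,"gripper":1}]' | head -2
python3 -m crank '[{"x":0.4,"y":1,"z":0,"rx":0,"ry":0,"rz":0,"gripper":1},{"x":0.4,"y":1,"z":0,"rx":0,"ry":0,"rz":0,"gripper":1},{"x":0.4,"y":1,"z":0,"rx":0,"ry":0,"rz":0,"gripper":1},{"x":0.4,"y":1,"z":0,"rx":0,"ry":0,"rz":0,"gripper":1},{"x":0.4,"y":1,"z":0,"rx":0,"ry":0,"rz":0,"gripper":1},{"x":0.4,"y":1,"z":0,"rx":0,"ry":0,"rz":0,"gripper":1},{"x":0.4,"y":1,"z":0,"rx":0,"ry":0,"rz":0,"gripper":1},{"x":0.4,"y":1,"z":0,"rx":0,"ry":0,"rz":0,"gripper":1},{"x":0.4,"y":1,"z":0,"rx":0,"ry":0,"rz":0,"gripper":1},{"x":0.4,"y":1,"z":0,"rx":0,"ry":0,"rz":0,"gripper":1},{"x":0.4,"y":1,"z":0,"rx":0,"ry":0,"rz":0,"gripper":1},{"x":0.4,"y":1,"z":0,"rx":0,"ry":0,"rz":0,"gripper":1}]' | head -2
python3 -m crank '[{"x":0.2,"y":1,"z":0,"rx":0,"ry":0,"rz":0,"gripper":1},{"x":0.2,"y":1,"z":0,"rx":0,"ry":0,"rz":0,"gripper":1},{"x":0,"y":0.8,"z":0,"rx":0,"ry":0,"rz":0,"gripper":1},{"x":0,"y":0,"z":0,"rx":0,"ry":0,"rz":0,"gripper":1}]' | head -2
python3 - <<'E'
from h import *
c=snap('wrist','w13.png');W=cloud(c);st()
for n,lo,hi in [('cork_block',155,175),('tray_green',-5,20),('stamp',28,35),('tray_red',-5,20)]:
    for r in models.regions_of(n,'wrist')[:2]: print(n,r['confidence'],np.round(r['box']),rect(W,r['mask'],lo,hi))
E
```

```text
t: 42.58
tcp_pos: [546.7, -151.9, 144.7]
t: 44.08
tcp_pos: [546.7, 88.1, 144.6]
t: 45.58
tcp_pos: [643.0, 328.2, 144.2]
t: 46.08
tcp_pos: [649.5, 385.2, 144.0]
t 46.12 p [650.2 383.4 144.1] yaw -77.6 tilt [-0.001 -0.001 -1.   ] gap 65.7 F [-0.9 -0.4 -1.1] q7 1.16
cork_block 0.6 [196. 139. 312. 319.] (16074, array([649.2, 383.6]), array([109.7,  66.2]), 12.5, array([161.4, 162.6, 163.6]))
tray_green 0.65 [238.  41. 340. 184.] (10200, array([570.5, 406.9]), array([144. , 102.5]), 12.2, array([ 6.9,  8.4, 12.5]))
stamp 0.78 [ 89.  19. 148.  84.] (1430, array([548.9, 237.5]), array([49.9, 33.7]), 6.1, array([29.7, 31.6, 33. ]))
tray_red 0.68 [ 94.   3. 174. 106.] (3331, array([547.4, 238.1]), array([84.2, 66.6]), 5.9, array([ 7. ,  9.5, 13. ]))
```

View pics/w13.png

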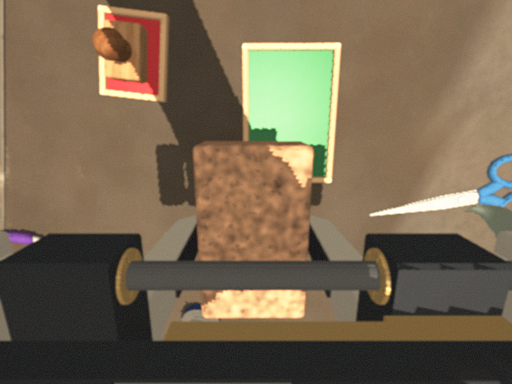

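Green tray at (290,115), partly behind the held cork block. A felt-colour fit will pin down its centre.

```bash
python3 - <<'E'
from h import *
c=capture('wrist');W=cloud(c);hsv=cv2.cvtColor(c['pixels'],cv2.COLOR_RGB2HSV)
m=(hsv[...,0]>50)&(hsv[...,0]<85)&(hsv[...,1]>120)&(abs(W[...,2]-8)<6)
p=W[m][:,:2];a=np.radians(12.3);L=np.array([np.cos(a),np.sin(a)]);S=np.array([-L[1],L[0]])
u=p@L;v=p@S
print(len(p),'u',np.percentile(u,[0.3,99.7]),'v',np.percentile(v,[.3,99.7]))
ur=u[v<np.percentile(v,20)] ; print('left strip u',np.percentile(ur,[1,99]),'right?',np.percentile(u[v>np.percentile(v,80)],[1,99]))
print(rect(W,m,-5,20))
for uc,vc in [((np.percentile(u,.3)+65),np.mean(np.percentile(v,[.3,99.7])))]: print('centre from near edge',uc*L+vc*S)
E
```

```text
305 u [659.54313534 707.9596173 ] v [234.74560242 311.23450938]
left strip u [660.14425032 670.2403692 ] right? [678.33702571 707.86415863]
(305, array([608.8, 412.5]), array([87.5, 31.1]), 84.7, array([7.1, 8.1, 9.4]))
centre from near edge [649.75648681 421.07342998]
```

```bash
python3 - <<'E'
from h import *
c=capture('wrist');W=cloud(c);I=c['pixels'].astype(int)
m=(I[...,1]-I[...,0]>40)&(I[...,1]-I[...,2]>15)&(abs(W[...,2]-8)<6)
a=np.radians(12.3);L=np.array([np.cos(a),np.sin(a)]);S=np.array([-L[1],L[0]])
p=W[m][:,:2];q=p-np.array([572,407]);u=q@L;v=q@S;k=(abs(u)<80)&(abs(v)<60);u=u[k];v=v[k]
print(k.sum(),'u',np.percentile(u,[.1,.5,99.5,99.9]),'v',np.percentile(v,[.1,.5,99.5,99.9]))
for lo in (-45,-15,15,30): s=(v>lo)&(v<lo+15); print(lo,s.sum(),np.percentile(u[s],[.5,99.5]) if s.any() else 0)
E
```

```text
7946 u [-64.88578522 -64.60549741  60.02928558  62.31194725] v [-43.02587851 -43.01237509  41.50700315  42.0013047 ]
-45 1112 [-63.81087203  24.61561814]
-15 1314 [-64.74791786  25.7108339 ]
15 1502 [-64.68769961  61.0782456 ]
30 1400 [-64.59990355  62.31066223]
```

```bash
python3 -m crank '[{"x":-0.965,"y":0.285,"z":0,"rx":0,"ry":0,"rz":0,"gripper":1},{"x":-0.965,"y":0.285,"z":0,"rx":0,"ry":0,"rz":0,"gripper":1},{"x":-0.965,"y":0.285,"z":-0.5,"rx":0,"ry":0,"rz":0,"gripper":1},{"x":-0.965,"y":0.285,"z":-1,"rx":0,"ry":0,"rz":0,"gripper":1},{"x":0,"y":0,"z":-1,"rx":0,"ry":0,"rz":0,"gripper":1},{"x":0,"y":0,"z":-1,"rx":0,"ry":0,"rz":0,"gripper":1},{"x":0,"y":0,"z":-1,"rx":0,"ry":0,"rz":0,"gripper":1},{"x":0,"y":0,"z":-0.9,"rx":0,"ry":0,"rz":0,"gripper":1},{"x":0,"y":0,"z":-0.4,"rx":0,"ry":0,"rz":0,"gripper":1},{"x":0,"y":0,"z":-0.2,"rx":0,"ry":0,"rz":0,"gripper":1},{"x":0,"y":0,"z":0,"rx":0,"ry":0,"rz":0,"gripper":1}]'; python3 -c "from h import *;st()"
```

```text
t: 47.8
tcp_pos: [573.7, 405.8, 24.8]
ee_rot: [0.0, -0.107, 0.994, 0.0]
wrist_force: [-0.3, 0.4, -0.9]
finger_gap: 65.6
gripper_force: 30.0
t 47.8 p [573.7 405.8  24.8] yaw -77.7 tilt [ 0.  0. -1.] gap 65.6 F [-0.3  0.4 -0.9] q7 1.06
```

```bash
python3 -m crank '[{"x":-0.03,"y":0.02,"z":-0.25,"rx":0,"ry":0,"rz":0,"gripper":1},{"x":0,"y":0,"z":0,"rx":0,"ry":0,"rz":0,"gripper":1},{"x":0,"y":0,"z":0,"rx":0,"ry":0,"rz":0,"gripper":-0.6},{"x":0,"y":0,"z":0,"rx":0,"ry":0,"rz":0,"gripper":-0.8},{"x":0,"y":0,"z":0,"rx":0,"ry":0,"rz":0,"gripper":-0.9},{"x":0,"y":0,"z":0.4,"rx":0,"ry":0,"rz":0,"gripper":-1},{"x":0,"y":0,"z":1,"rx":0,"ry":0,"rz":0,"gripper":-1},{"x":0,"y":0,"z":1,"rx":0,"ry":0,"rz":0,"gripper":-1},{"x":0.5,"y":0,"z":1,"rx":0,"ry":0,"rz":0,"gripper":-1},{"x":1,"y":0,"z":1,"rx":0,"ry":0,"rz":0,"gripper":-1},{"x":0.5,"y":0,"z":1,"rx":0,"ry":0,"rz":0,"gripper":-1},{"x":0,"y":0,"z":1,"rx":0,"ry":0,"rz":0,"gripper":-1}]' | head -2
python3 -m crank '[{"x":0,"y":-0.5,"z":1,"rx":0,"ry":0,"rz":0,"gripper":-1},{"x":0,"y":-0.5,"z":1,"rx":0,"ry":0,"rz":0,"gripper":-1},{"x":0,"y":0,"z":0,"rx":0,"ry":0,"rz":0,"gripper":-1}]' | head -2
python3 - <<'E'
from h import *
c=snap('wrist','w14.png');W=cloud(c);st()
for n,lo,hi in [('cork_block',33,44),('tray_green',-5,20),('stamp',28,35),('tray_red',-5,20)]:
    for r in models.regions_of(n,'wrist')[:1]: print(n,r['confidence'],np.round(r['box']),rect(W,r['mask'],lo,hi))
for cam in ['scene','side']:
    c=snap(cam,cam+'_e.png');W=cloud(c)
    for n,lo,hi in [('tray_blue',-5,16),('ink_pad',22,36),('tape_masking',-5,40),('spool_red',-5,60),('eraser',16,30),('tray_yellow',-5,15)]:
        for r in models.regions_of(n,cam)[:1]: print(cam,n,r['confidence'],np.round(r['box']),rect(W,r['mask'],lo,hi))
E
```

```text
t: 49.3
tcp_pos: [614.3, 405.6, 150.2]
t: 49.68
tcp_pos: [614.7, 384.7, 190.9]
t 49.73 p [613.5 385.2 189. ] yaw -77.8 tilt [ 0.002  0.001 -1.   ] gap 92.8 F [-0.1 -0.2 -0.6] q7 1.13
cork_block 0.9 [250.  96. 307. 193.] (5373, array([572.3, 404.5]), array([108.3,  65.6]), 12.1, array([36.7, 38.1, 39.3]))
tray_green 0.77 [234.  86. 317. 199.] (3564, array([572.1, 405.9]), array([141. ,  98.3]), 12.2, array([ 7.1,  9.8, 13. ]))
stamp 0.91 [115.  70. 160. 118.] (952, array([548.8, 237.6]), array([49.9, 34. ]), 6.9, array([29.8, 31.6, 33. ]))
tray_red 0.83 [115.  53. 180. 136.] (2437, array([548.1, 236.6]), array([84.6, 70.6]), 6.4, array([ 6.6,  9.4, 13.1]))
scene tray_blue 0.45 [166. 203. 207. 221.] (169, array([ 559.6, -232.6]), array([ 96.6, 127.8]), 58.3, array([ 2. ,  9.9, 14.2]))
scene ink_pad 0.71 [167. 197. 200. 217.] (287, array([ 556.7, -256.7]), array([62.7, 89.5]), 89.3, array([24.3, 29.6, 33. ]))
scene tape_masking 0.8 [188. 172. 214. 191.] (396, array([ 359.7, -317.5]), array([110.8,  96.6]), 32.2, array([ 3.9, 19. , 27.9]))
scene spool_red 0.67 [228. 183. 233. 199.] (93, 
[... 384 characters left out ...]
559.3, -263.7]), array([ 93.6, 117.9]), 88.1, array([-0.3,  6.8, 11.2]))
side ink_pad 0.92 [293. 223. 333. 242.] (388, array([ 557.8, -261. ]), array([63.6, 85.4]), 88.0, array([23.7, 27. , 28.7]))
side tape_masking 0.94 [224. 239. 266. 273.] (975, array([ 359.6, -323.7]), array([98.4, 96.5]), 74.8, array([ 0.5, 15.9, 23.5]))
side spool_red 0.53 [267. 208. 294. 216.] (156, array([526.2, -70.3]), array([54.8, 69.6]), 77.2, array([ 0.9,  6.5, 10.9]))
side eraser 0.55 [274. 202. 287. 209.] (41, array([528.3, -67.4]), array([20.9, 34.7]), 69.5, array([16.1, 18.7, 20.7]))
side tray_yellow 0.54 [265. 204. 293. 214.] (192, array([526.7, -69.9]), array([55.1, 71.5]), 79.2, array([ 0.8,  6.6, 11.1]))
```

View pics/w14.png

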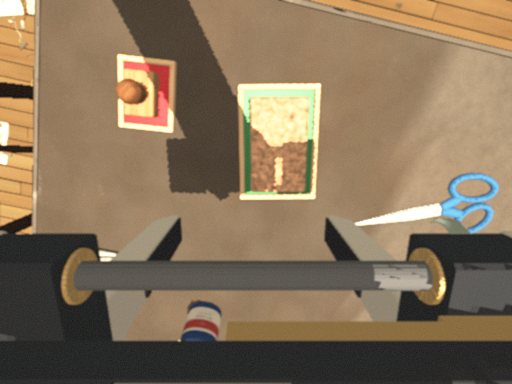

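View pics/side_e.png

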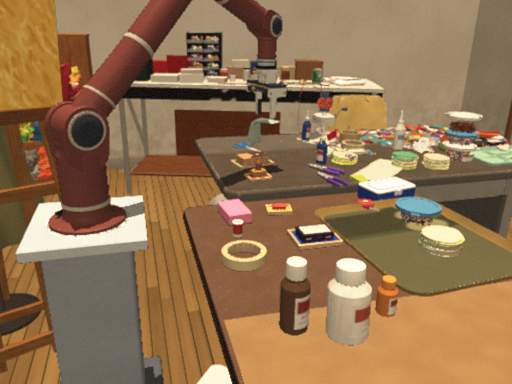

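The side view shows the stack gone and every thing in its tray: cork (252,160), stamp (259,174), eraser (278,208), pad (314,234). The wrist view shows the cork and stamp centred, the tape and spool have not moved, and the robot is clear.

```bash
python3 -c "from workcell import ticket;print(ticket.job_done())"
```

```text
the job is handed in; nothing more can be done
None
```

The job is handed in: the cork block, ink pad, stamp and eraser each lie flat and square in their own trays, within about 3 mm of the middle by the cameras, the tape and spool showed no movement beyond camera error, and the clock stood at about 50 s.

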